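Unclip the carvers' tool box and take off its lid

ROBOT

A 7-joint arm with a two-finger parallel gripper is mounted at the origin on the work surface. World frame = base frame: x ahead of the robot, y to its left, z up, the work surface at z = 0. Lengths are in m, angles in rad, forces in N, time in s.
With the tool pointing down it reaches from about 0.425 to 0.925 m from the base axis. Payload 6.8 kg.
Tool frame: the origin (TCP) lies between the finger pads; the fingertips stand 11 mm ahead of it and the grasp point (between the pads) lies 8 mm behind it; z points along the fingers, y is the line along which they close (so a half turn about z gives the same grasp; the last joint's range is limited). The gripper opens to 85 mm and grips with 20 to 120 N. Pads are 22 mm wide; open, the fingers measure 114 mm over their backs; the gripper's body (76 mm by 85 mm) begins 54 mm behind the grasp point. The pads swing forward as they close: fully open they stand 13 mm farther back than shut.
Start: joints at [-1.383, 0.477, 0.022, 1.555, -0.011, 1.109, -0.083], TCP at [0.197, 0.646, 0.242] pointing down, gripper open.
Joint ranges: [-2.96, 2.96], [-0.34, 2.1], [-1.41, 1.46], [0.24, 2.44], [-1.37, 4.51], [0.17, 1.92], [-2.96, 2.96]. Speed limits (rad/s): [2.39, 2.39, 3.14, 3.14, 3.14, 3.14, 3.14].

INTERFACE

Orientations are given as a rotation vector (axis times angle).
In Python, from bench import r gives the robot as it stands.
- The arm moves only by the tool send_rows, never from a script. Its argument "deltas" is a list of rows, each an object of numbers: "dx", "dy", "dz": the shift along the world's x, y, z in mm; "rx", "ry", "rz": the turn, a rotation vector about the world's x, y, z in degrees. A call has 1 to 5 rows; each row is the pose to reach, as a shift and turn from the pose commanded when the call began; what a row does not reach only later rows make up. A row lasts 1/12 s, in which the tool goes at most 41.7 mm and 7.16 degrees, less where a joint would pass 70% of its speed; a pose out of reach is approached as far as the arm can. A call with a gripper value outside its range is refused whole. "jaw" is the finger opening in mm, from 0 to 85.4, set as the call begins (left out, the last holds). The fingers move at their own pace and stop on an object; "newtons" is the grip in N (left out, the last holds). Time passes only in rows, so rows that repeat a pose let the fingers close. It gives the time, the measured TCP pose, the force, the opening and the grip force at its end, in the units of the state.
- r.get_obs(): the state, without advancing time (a new reading comes with each control period).
- r.grab_frame(name): name is "side" or "top" or "wrist"; returns a dict with "frame" (384x512x3 uint8, blue, green, red), "z_map" (384x512 float32, m along the optical axis (not along the pixel's ray), 0 where there is no reading), "vertical_fov" (degrees; the focal length in pixels is half the picture's height over the tangent of half this angle, whatever the lens; pixels are square), "cx", "cy" (the principal point, pixels), "xyz" and "orientation" of the camera in the world. Camera axes: x right, y down, z forward; pixel columns grow to the right and rows downward; lengths in m; the calibration is good to about 2 mm. A picture is of the moment at which its call begins.
- r.hand_in(): hands the job in; it is judged then, once.
The state is a dict: "clock": time; "joints": joint angles; "qvel": joint speeds; "tau": joint torques, N m; "tcp_pos": TCP position; "orientation": TCP orientation; "contact_force": force on the tool from outside, world axes, zero at the start; "moment": the same for the moment, N m; "grip_width": finger opening in m; "gripper_force": force on a finger pad.
Only numpy, scipy, OpenCV 4.12 (cv2) and the standard library are available. Lean on these libraries where they do the work, as an engineer would, in place of code of your own. Each camera call takes 0.05 s, during which the arm holds its last target. There are 200 camera calls.

TASK

Open the plywood tool box for the carving class: flip both wire bale clips fully off the ends of the lid while it is still seated, then lift the lid off. Set it down, without dropping it, grip up and flat in the middle of the carving board. Leave the clips hanging open and everything else on the bench where it lies.

Things in the scene. Friction and masses are not known exactly. Their poses are not given: they have to be found in the camera images.
- box: Plywood tool box, fixed (heavy with stones): 146 mm along its x, 200 mm along its y, 95 mm high without the lid, walls 9 mm. Origin at the centre of its underside on the table, z up. On each short end wall is a sprung steel wire bale clip: clip_a on the +y end, clip_b on the -y end. It starts shut, lid on; lid's top face then 105 mm above the table.
- box_rim (a point): Centre of the box's mouth, level with the rim, 95 mm straight above the box's origin; same axes as the box. Each clip's pivot pin is parallel to x, 111 mm from this point along y and 17 mm lower; open, a clip reaches 155 mm from the centre and no lower than 35 mm above the table.
- clip_a (a joint): Angle of the +y clip, rad: 0 shut, 2.6 fully open. A U of 5 mm wire, 73 mm wide; shut, it stands up past the lid's end, its cross-bar over the lid 15 mm inboard of the pin. Pushing its thumb tab outward (box +y) flips it. Over-centre spring: resists up to 0.5 rad (about 6 N at the tab's top), beyond that it throws the clip outward and down and holds it open at 2.6.
- clip_b (a joint): The same for the clip on the box's -y end: 0 shut, 2.6 fully open; its tab is pushed outward along the box's -y.
- clip_a_tab (a point): Middle of the rolled top edge (9 mm thick, 50 mm long, along the box's x) of clip_a's upright thumb tab, a 3 mm steel plate 50 mm wide. Shut, the point is 96 mm from the box's centre, 132 mm above the table, 27 mm above the lid; the tab runs down from it to the cross-bar, which nearly touches the lid. The lid is bare for 48 mm inboard of the tab. Turns with the clip.
- clip_b_tab (a point): The same point on clip_b's thumb tab, at the -y end.
- lid_grip (a point): Centre of the lid's wooden grip bar, axes of the lid (x across the bar, y along bar and lid, z up). Bar 24 mm wide, 84 mm long, 20 mm thick, on two feet, its centre 28 mm above the lid's top face. This point is 38 mm above the box's rim when the lid is seated, and 48 mm above a flat surface on which the lid lies on its battens.
- lid: The loose lid: plywood plate 154 (x) x 208 (y) x 10 mm, about 0.4 kg; origin at the centre of the plate's underside, 38 mm below lid_grip. Two battens along y beneath it, 10 mm deep, drop into the box's mouth with a few mm of play, so it must first go straight up.
- board_mid (a point): Centre of the top face of the carving board: fixed, square, plywood, 300 x 300 mm, 18 mm thick, flat on the table, strewn with thin shavings that do not obstruct. Axes of the board, x roughly away from the robot, z up; 10 mm high dark strip on its -x edge, gouge_board along its +x edge: a lid laid lengthwise along y clears both.
- gouge_mid: Bystander: a gouge, pale wooden handle 112 mm x 23 mm, steel shank, about 195 mm overall, lying on the table between box and board.
- gouge_board: Bystander: a gouge like the other, about 180 mm long, lying on the carving board along its far (+x) edge, 110 to 145 mm from the board's middle.
- mallet: Bystander: black rubber mallet, 290 mm long, head 80 x 56 mm, lying beyond the box and board. Origin under the head.
- blank: Bystander: pale wood carving blank 62 x 180 x 60 mm lying at the back.
- carving: Bystander: half-finished carved wooden bird, standing, 160 mm tall, 72 mm wide at the foot, at the back.
- brush: Bystander: bench brush lying at the robot's left side of the table.
- offcut: Bystander: wood offcut 95 x 60 x 24 mm lying at the robot's right side of the table.
Mind the look-alikes: they are no part of the job. Leave any blue look-alike of the box alone.

How it is judged:
By the outcome, as a careful person would: the job done as asked, in the order asked, and still so for the second after the job is handed in, with the robot touching nothing.
It also fails if it takes over 51 s, if anything falls off the work surface, if the arm or the gripper's body presses on something with over 40 N, if the wrist force passes 120 N, or if a joint passes its speed limit or range.

## Working session

There is one attempt and no reset: what is moved stays moved. The work goes in short steps, Python scripts to look and compute and a tool call to move; the robot and the scene stay as the last step left them, time stands still between calls to the robot, and variables do not carry over. Pictures are saved under pics/ and viewed, at most 10 in all, crops included, and the job is handed in when it is done.

Besides the shell and the picture viewer there is one more tool, called after "Emit:" in YAML: its name, and indented under it one key for each argument. send_rows: Moves the arm, as the interface text tells. Its arguments: {"type":"object","properties":{"deltas":{"type":"array","items":{"type":"object","properties":{"dx":{"type":"number"},"dy":{"type":"number"},"dz":{"type":"number"},"rx":{"type":"number"},"ry":{"type":"number"},"rz":{"type":"number"}}}},"jaw":{"type":"number"},"newtons":{"type":"number"}},"required":["deltas"]}

```bash
mkdir -p pics; cat > h.py <<'E'
import numpy as np, cv2
from scipy.spatial.transform import Rotation as R
from bench import r
def grab(n):
    g=r.grab_frame(n); h,w=g['z_map'].shape
    f=h/2/np.tan(np.radians(g['vertical_fov'])/2)
    o=np.array(g['orientation'])
    M=R.from_rotvec(o).as_matrix() if o.size==3 else o.reshape(3,3)
    v,u=np.mgrid[:h,:w]
    d=np.stack([(u-g['cx'])/f,(v-g['cy'])/f,np.ones((h,w))],-1)@M.T
    P=d*g['z_map'][...,None]+np.array(g['xyz'])
    P[g['z_map']==0]=np.nan
    return g['frame'],P,d,np.array(g['xyz'])
def st():
    o=r.get_obs(); print({k:np.round(o[k],3).tolist() for k in('clock','joints','tcp_pos','orientation','contact_force','grip_width','gripper_force')})
E
python3 - <<'E'
from h import *
for n in('top','side'):
    f,P,d,c=grab(n); np.savez(f'{n}.npz',f=f,P=P,d=d,c=c); print(n,c,np.isnan(P).mean())
    cv2.imwrite(f'pics/{n}0.png',cv2.resize(f,(800,600)))
st()
E
```

```text
top [0.32318097 0.02907688 1.68485285] 0.004099527994791667
side [-0.05697532 -0.8942347   0.77752445] 0.0038197835286458335
{'clock': 0.1, 'joints': [-1.383, 0.478, 0.022, 1.556, -0.012, 1.109, -0.083], 'tcp_pos': [0.197, 0.645, 0.241], 'orientation': [-0.463, -3.107, 0.003], 'contact_force': [0.191, -0.008, -0.22], 'grip_width': 0.085, 'gripper_force': 0.0}
```

View pics/top0.png

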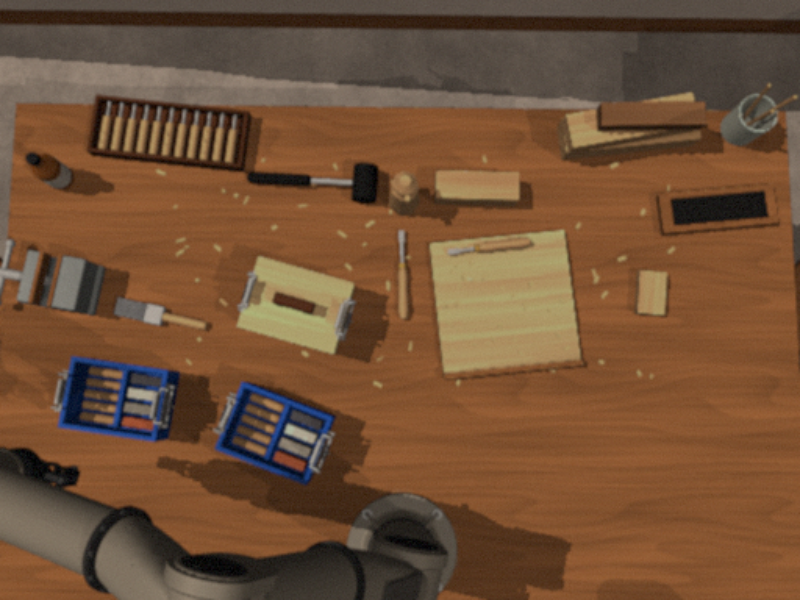

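View pics/side0.png

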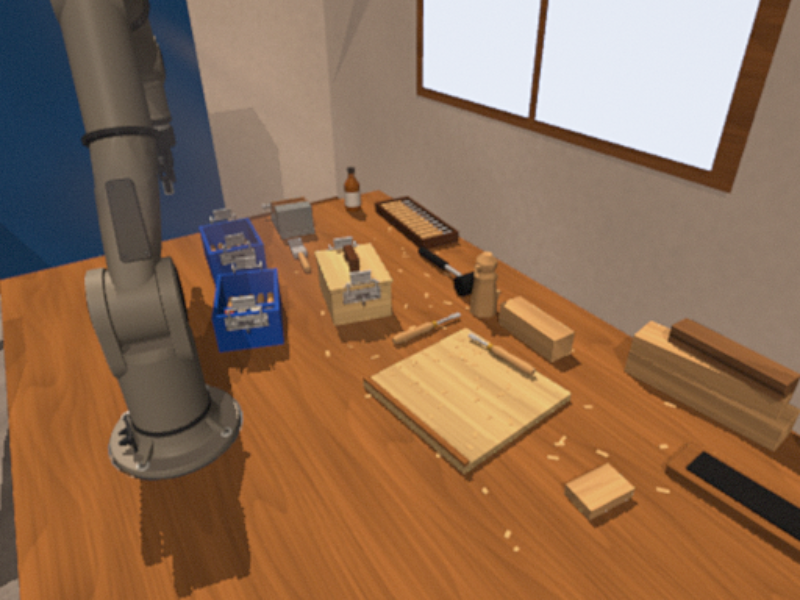

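The top view shows one plywood box with a lid and brown grip at about (297,305). The two blue open boxes at (120,398) and (275,430) are look-alikes to leave alone. The board is at (505,303), with gouge_mid at (403,275) between it and the box.

```bash
python3 - <<'E'
from h import *
D=np.load('top.npz'); P=D['P']; f=D['f']
s=np.s_[155:235,145:235]
Q=P[s].reshape(-1,3); 
def rect(q):
    (c,wh,a)=cv2.minAreaRect((q[:,:2]*1000).astype(np.float32)); return np.round(c,1),np.round(wh,1),round(a,2)
lid=Q[(Q[:,2]>.097)&(Q[:,2]<.113)]; print('lid',rect(lid),np.median(lid[:,2]))
C=lid[:,:2].mean(0)
gr=Q[(Q[:,2]>.135)&(np.hypot(*(Q[:,:2]-C).T)<.06)]; print('grip',rect(gr),np.median(gr[:,2]),len(gr))
tb=Q[(Q[:,2]>.119)&(np.hypot(*(Q[:,:2]-C).T)>.07)]
for sg in(1,-1):
    t=tb[np.sign(tb[:,1]-C[1])==sg]; print('tab',rect(t),t[:,2].max(),t.mean(0),len(t))
Q=P[145:245,270:380].reshape(-1,3); b=Q[(Q[:,2]>.010)&(Q[:,2]<.024)]; print('board',rect(b),np.median(b[:,2]))
for n,(u,v) in dict(gm=(258,175)).items():
    q=P[145:207,250:265].reshape(-1,3); q=q[q[:,2]>.01]; print(n,rect(q),q[:,2].max())
crop=cv2.resize(f[150:240,145:275],(780,540),interpolation=cv2.INTER_CUBIC); cv2.imwrite('pics/c1.png',crop)
E
```

```text
lid (array([509.7, 225.2]), array([220.8, 154.4]), 74.51) 0.10553530746679374
grip (array([508.9, 223.7]), array([84.4, 24.5]), 74.63) 0.14336995151612875 198
tab (array([539. , 315.5]), array([11.5, 58.6]), 78.01) 0.14422403018804664 [0.53436375 0.31608114 0.13571294] 49
tab (array([475.9, 131.3]), array([16.4, 61.9]), 87.44) 0.14573253601204073 [0.48286758 0.13126559 0.135964  ] 45
board (array([ 522.7, -230. ]), array([338.1, 374.4]), 0.59) 0.018178537889432578
gm (array([ 5.88e+02, -2.00e-01]), array([194.6,  37.3]), 3.5) 0.03433168616583271
```

View pics/c1.png

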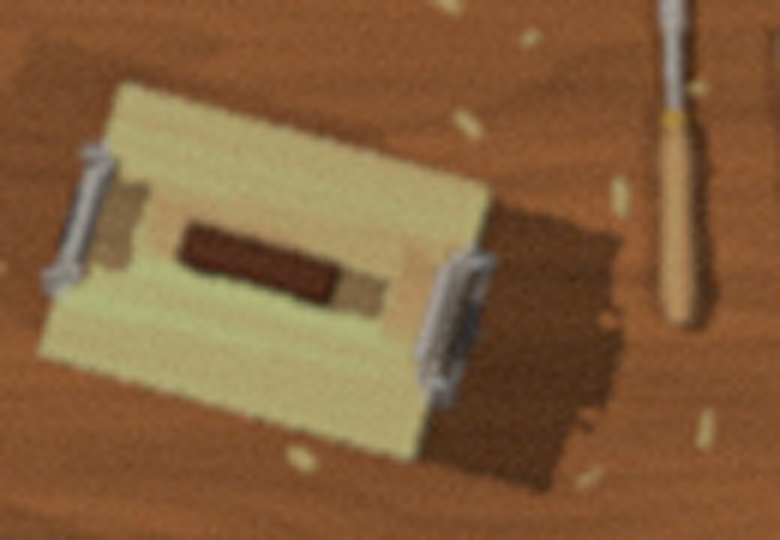

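The crop confirms the target: plain box, dark grip at crop (260,265), clips at (80,220) and (455,325). I'm moving to just inboard of clip_a with the jaw shut and the tool turned so the closing line runs across the bar.

Emit:
send_rows:
  deltas:
    - {"dx": 22,"dy": -24,"rz": -5.9}
    - {"dx": 44,"dy": -48,"rz": -11.8}
    - {"dx": 66,"dy": -71,"rz": -17.7}
    - {"dx": 88,"dy": -95,"rz": -23.6}
    - {"dx": 110,"dy": -119,"rz": -29.5}
  jaw: 0
  newtons: 30

```text
$.deltas[0]: bad value
```

Emit:
send_rows:
  deltas:
    - {"dx": 22,"dy": -24,"rz": -5.9}
    - {"dx": 44,"dy": -48,"rz": -11.8}
    - {"dx": 66,"dy": -71,"rz": -17.7}
    - {"dx": 88,"dy": -95,"rz": -23.6}
    - {"dx": 110,"dy": -119,"rz": -29.5}

```text
$.deltas[0]: bad value
```

Emit:
send_rows:
  deltas:
    - {"dx": 22,"dy": -24,"rz": -5.9}
    - {"dx": 44,"dy": -48,"rz": -11.8}
    - {"dx": 66,"dy": -71,"rz": -17.7}
    - {"dx": 88,"dy": -95,"rz": -23.6}
    - {"dx": 110,"dy": -119,"rz": -29.4}

```text
$.deltas[0]: bad value
```

```bash
python3 - <<'E'
from h import *
D=np.load('top.npz'); P=D['P']; f=D['f']
m=((P[...,2]>.012)&(P[...,2]<.024)).astype(np.uint8); m[:,:265]=0;m[:,385:]=0;m[:140]=0;m[250:]=0
m=cv2.morphologyEx(m,cv2.MORPH_CLOSE,np.ones((7,7)));m=cv2.morphologyEx(m,cv2.MORPH_OPEN,np.ones((9,9)))
n,l,s,c=cv2.connectedComponentsWithStats(m); k=1+np.argmax(s[1:,4]); q=P[(l==k)]; q=q[np.abs(q[:,2]-.018)<.006]
print('board',cv2.minAreaRect((q[:,:2]*1000).astype(np.float32)))
st()
f,P,d,c=grab('wrist'); cv2.imwrite('pics/w1.png',f); np.savez('w.npz',P=P,f=f)
E
```

```text
board ((525.8350219726562, -221.15383911132812), (301.6012878417969, 301.0166320800781), 6.148166656494141)
{'clock': 0.1, 'joints': [-1.383, 0.478, 0.022, 1.556, -0.012, 1.109, -0.083], 'tcp_pos': [0.197, 0.645, 0.241], 'orientation': [-0.463, -3.107, 0.003], 'contact_force': [0.191, -0.008, -0.22], 'grip_width': 0.085, 'gripper_force': 0.0}
```

View pics/w1.png

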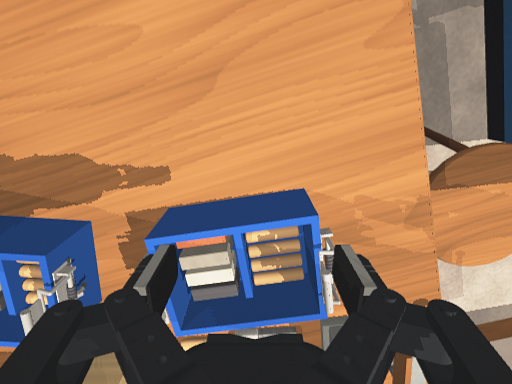

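The wrist view shows only blue look-alikes, at about (245,260) and (45,280). The moves were refused, probably because each row needs all six values, so I'm resending with them.

Emit:
send_rows:
  deltas:
    - {"dx": 22,"dy": -24,"dz": 0,"rx": 0,"ry": 0,"rz": -5.9}
    - {"dx": 44,"dy": -48,"dz": 0,"rx": 0,"ry": 0,"rz": -11.8}
    - {"dx": 66,"dy": -71,"dz": 0,"rx": 0,"ry": 0,"rz": -17.7}
    - {"dx": 88,"dy": -95,"dz": 0,"rx": 0,"ry": 0,"rz": -23.6}
    - {"dx": 110,"dy": -119,"dz": 0,"rx": 0,"ry": 0,"rz": -29.5}
  jaw: 0
  newtons: 30

```text
clock: 0.57
tcp_pos: [0.3075, 0.5253, 0.242]
orientation: [-1.246, -2.884, 0.001]
contact_force: [-0.5, -0.4, 0.3]
grip_width: 0.0251
gripper_force: 0.0
```

Emit:
send_rows:
  deltas:
    - {"dx": 22,"dy": -24,"dz": 0,"rx": 0,"ry": 0,"rz": -5.9}
    - {"dx": 44,"dy": -48,"dz": 0,"rx": 0,"ry": 0,"rz": -11.8}
    - {"dx": 66,"dy": -71,"dz": 0,"rx": 0,"ry": 0,"rz": -17.7}
    - {"dx": 88,"dy": -95,"dz": 0,"rx": 0,"ry": 0,"rz": -23.6}
    - {"dx": 110,"dy": -119,"dz": 0,"rx": 0,"ry": 0,"rz": -29.5}

```text
clock: 0.98
tcp_pos: [0.4175, 0.4063, 0.2422]
orientation: [-1.939, -2.472, 0.0]
contact_force: [0.4, 0.5, 0.3]
grip_width: 0.0002
gripper_force: 0.0
```

Emit:
send_rows:
  deltas:
    - {"dx": 22,"dy": -24,"dz": 0,"rx": 0,"ry": 0,"rz": -5.9}
    - {"dx": 44,"dy": -48,"dz": 0,"rx": 0,"ry": 0,"rz": -11.8}
    - {"dx": 66,"dy": -71,"dz": 0,"rx": 0,"ry": 0,"rz": -17.7}
    - {"dx": 88,"dy": -95,"dz": 0,"rx": 0,"ry": 0,"rz": -23.6}
    - {"dx": 110,"dy": -119,"dz": 0,"rx": 0,"ry": 0,"rz": -29.4}

```text
clock: 1.4
tcp_pos: [0.5274, 0.2874, 0.2422]
orientation: [-2.503, -1.899, 0.0]
contact_force: [0.4, 0.4, 0.7]
grip_width: -0.0004
gripper_force: 0.0
```

```bash
python3 - <<'E'
from h import *
st()
o=r.get_obs(); M=R.from_rotvec(o['orientation']).as_matrix(); print(np.round(M,3), np.degrees(np.arctan2(M[1,1],M[0,1])))
f,P,d,c=grab('wrist'); cv2.imwrite('pics/w2.png',f); np.savez('w.npz',P=P,f=f)
def rect(q): return cv2.minAreaRect((q[:,:2]*1000).astype(np.float32))
Q=P.reshape(-1,3); C=np.array([.5093,.2245]); a=np.radians(74.6); ax=np.array([np.cos(a),np.sin(a)]); px=np.array([ax[1],-ax[0]])
ly=(Q[:,:2]-C)@ax; lx=(Q[:,:2]-C)@px
g=Q[(Q[:,2]>.138)&(Q[:,2]<.15)&(abs(ly)<.06)&(abs(lx)<.04)]; print('grip',rect(g),np.median(g[:,2]),len(g))
l=Q[(abs(Q[:,2]-.105)<.004)&(abs(ly)<.13)&(abs(lx)<.1)]; print('lid',rect(l),np.median(l[:,2]))
for s in(1,-1):
    k=(Q[:,2]>.125)&(Q[:,2]<.145)&(abs(s*ly-.096)<.02)&(abs(lx)<.035)
    t=Q[k]
    if len(t): print('tab',s,rect(t),t[:,2].max(),np.median(ly[k]),np.median(lx[k]),len(t))
E
```

```text
{'clock': 1.4, 'joints': [-0.968, 0.38, 0.477, 1.765, -0.198, 1.045, -0.692], 'tcp_pos': [0.527, 0.287, 0.242], 'orientation': [-2.503, -1.899, 0.0], 'contact_force': [0.41, 0.434, 0.656], 'grip_width': -0.0, 'gripper_force': 0.0}
[[ 0.269  0.963 -0.   ]
 [ 0.963 -0.269  0.   ]
 [-0.    -0.    -1.   ]] -15.624338004604938
grip ((515.33056640625, 252.59173583984375), (22.42582130432129, 23.90728187561035), 74.27548217773438) 0.1416270092923842 346
lid ((509.0871276855469, 230.32920837402344), (210.5887908935547, 154.10206604003906), 74.43302154541016) 0.10431594207073469
tab 1 ((532.7030029296875, 315.135498046875), (8.707322120666504, 50.351497650146484), 74.00662231445312) 0.13799572247473663 0.09422765843427491 -0.0016147262015735685 566
tab -1 ((482.35186767578125, 131.25057983398438), (7.483088493347168, 12.374466896057129), 71.13866424560547) 0.13659625669733075 -0.09640723355084366 -0.0018581163160990655 105
```

View pics/w2.png

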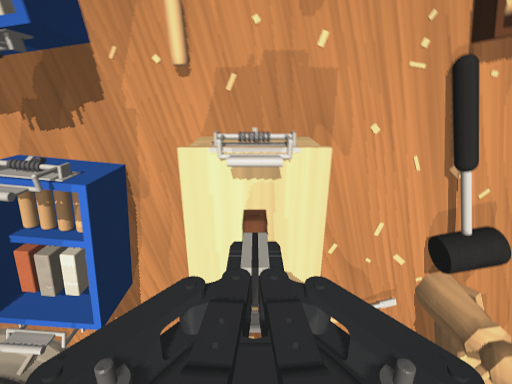

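The view shows clip_a below the fingers' line: upright tab at (253,158), clip_b at (255,142), bare lid between bar and tab. I'll descend 118 mm onto the bare strip, then push outward.

Emit:
send_rows:
  deltas:
    - {"dx": -2.5,"dy": 0,"dz": -35,"rx": 0,"ry": 0,"rz": 0}
    - {"dx": -2.5,"dy": 0,"dz": -70,"rx": 0,"ry": 0,"rz": 0}
    - {"dx": -2.5,"dy": 0,"dz": -100,"rx": 0,"ry": 0,"rz": 0}
    - {"dx": -2.5,"dy": 0,"dz": -118,"rx": 0,"ry": 0,"rz": 0}
    - {"dx": -2.5,"dy": 0,"dz": -118,"rx": 0,"ry": 0,"rz": 0}

```text
clock: 1.87
tcp_pos: [0.5213, 0.2874, 0.12]
orientation: [-2.497, -1.906, 0.013]
contact_force: [-0.7, -0.3, -0.3]
grip_width: -0.0001
gripper_force: 0.0
```

Emit:
send_rows:
  deltas:
    - {"dx": 2.7,"dy": 9.6,"dz": 0,"rx": 0,"ry": 0,"rz": 0}
    - {"dx": 4.8,"dy": 17.4,"dz": 0,"rx": 0,"ry": 0,"rz": 0}
    - {"dx": 6.9,"dy": 25,"dz": 0,"rx": 0,"ry": 0,"rz": 0}
    - {"dx": 9.1,"dy": 32.8,"dz": 0,"rx": 0,"ry": 0,"rz": 0}
    - {"dx": 11.2,"dy": 40.5,"dz": 0,"rx": 0,"ry": 0,"rz": 0}

```text
clock: 2.28
tcp_pos: [0.5368, 0.3307, 0.1266]
orientation: [-2.498, -1.905, -0.005]
contact_force: [0.2, -0.6, -0.0]
grip_width: 0.0005
gripper_force: 0.0
```

Emit:
send_rows:
  deltas:
    - {"dx": 2.1,"dy": 7.7,"dz": 0,"rx": 0,"ry": 0,"rz": 0}
    - {"dx": 4,"dy": 14.5,"dz": 0,"rx": 0,"ry": 0,"rz": 0}
    - {"dx": 5.3,"dy": 19.3,"dz": 0,"rx": 0,"ry": 0,"rz": 0}
    - {"dx": 5.3,"dy": 19.3,"dz": 20,"rx": 0,"ry": 0,"rz": 0}
    - {"dx": 5.3,"dy": 19.3,"dz": 58,"rx": 0,"ry": 0,"rz": 0}

```text
clock: 2.7
tcp_pos: [0.538, 0.3482, 0.1787]
orientation: [2.497, 1.907, -0.013]
contact_force: [0.1, 1.4, 0.0]
grip_width: 0.0001
gripper_force: 0.0
```

```bash
python3 - <<'E'
from h import *
st()
f,P,d,c=grab('top'); cv2.imwrite('pics/t2.png',cv2.resize(f[150:240,145:275],(390,270),interpolation=cv2.INTER_CUBIC))
f2,P,d,c=grab('side'); a=cv2.resize(f2[130:220,180:270],(330,330)); b=cv2.imread('pics/t2.png'); b=cv2.copyMakeBorder(b,0,60,0,0,0)
cv2.imwrite('pics/m2.png',np.hstack([b,a]))
E
```

```text
{'clock': 2.7, 'joints': [-0.988, 0.518, 0.44, 1.719, -0.257, 0.971, -0.717], 'tcp_pos': [0.538, 0.348, 0.179], 'orientation': [2.497, 1.907, -0.013], 'contact_force': [0.106, 1.358, 0.01], 'grip_width': 0.0, 'gripper_force': 0.0}
```

View pics/m2.png

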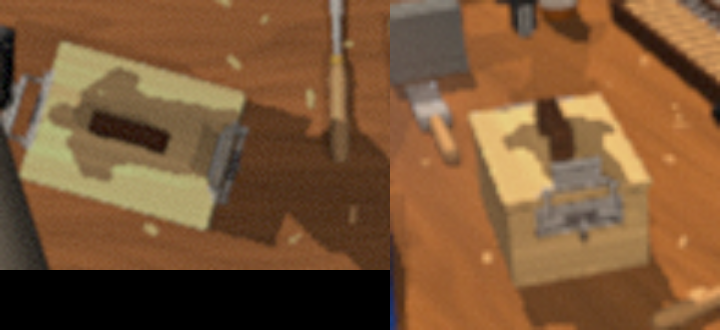

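The left crop shows clip_a, at (30,105), thrown out beyond the lid's end. clip_b, at (228,165), is still shut. I'm crossing over the bar to clip_b.

Emit:
send_rows:
  deltas:
    - {"dx": -8,"dy": -30,"dz": 8,"rx": 0,"ry": 0,"rz": 0}
    - {"dx": -18,"dy": -68,"dz": 8,"rx": 0,"ry": 0,"rz": 0}
    - {"dx": -29,"dy": -107,"dz": 8,"rx": 0,"ry": 0,"rz": 0}
    - {"dx": -39,"dy": -146,"dz": 8,"rx": 0,"ry": 0,"rz": 0}
    - {"dx": -50.5,"dy": -185,"dz": 4,"rx": 0,"ry": 0,"rz": 0}

```text
clock: 3.22
tcp_pos: [0.4905, 0.1623, 0.1871]
orientation: [2.498, 1.905, 0.004]
contact_force: [1.3, -0.5, 0.1]
grip_width: -0.0004
gripper_force: 0.0
```

Emit:
send_rows:
  deltas:
    - {"dx": 0,"dy": -2,"dz": 0,"rx": 0,"ry": 0,"rz": 0}
    - {"dx": 0,"dy": -2,"dz": 0,"rx": 0,"ry": 0,"rz": 0}

```text
clock: 3.38
tcp_pos: [0.49, 0.159, 0.1866]
orientation: [-2.503, -1.899, -0.0]
contact_force: [-0.5, 0.7, 0.7]
grip_width: 0.0003
gripper_force: 0.0
```

```bash
python3 - <<'E'
from h import *
st()
f,P,d,c=grab('wrist'); cv2.imwrite('pics/w3.png',f)
Q=P.reshape(-1,3); C=np.array([.5085,.2235]); a=np.radians(74.4); ax=np.array([np.cos(a),np.sin(a)]); px=np.array([ax[1],-ax[0]])
t=np.array(r.get_obs()['tcp_pos'])[:2]-C; print('tcp ly,lx',t@ax,t@px)
ly=(Q[:,:2]-C)@ax; lx=(Q[:,:2]-C)@px
k=(Q[:,2]>.122)&(Q[:,2]<.145)&(abs(ly+.096)<.02)&(abs(lx)<.035)
print(cv2.minAreaRect((Q[k][:,:2]*1000).astype(np.float32)),Q[k][:,2].max(),np.median(ly[k]),np.median(lx[k]))
E
```

```text
{'clock': 3.383, 'joints': [-0.851, 0.303, 0.503, 2.017, -0.19, 0.866, -0.516], 'tcp_pos': [0.49, 0.159, 0.187], 'orientation': [-2.503, -1.899, -0.0], 'contact_force': [-0.492, 0.652, 0.704], 'grip_width': 0.0, 'gripper_force': 0.0}
tcp ly,lx -0.06467557530838573 -0.00048300923362688624
((481.687744140625, 130.9285125732422), (8.126847267150879, 49.92439651489258), 74.45281219482422) 0.13689776461548972 -0.09530129339905485 0.018556097551709845
```

Emit:
send_rows:
  deltas:
    - {"dx": 0,"dy": 0,"dz": -25,"rx": 0,"ry": 0,"rz": 0}
    - {"dx": 0,"dy": 0,"dz": -45,"rx": 0,"ry": 0,"rz": 0}
    - {"dx": 0,"dy": 0,"dz": -57,"rx": 0,"ry": 0,"rz": 0}
    - {"dx": 0,"dy": 0,"dz": -62,"rx": 0,"ry": 0,"rz": 0}
    - {"dx": 0,"dy": 0,"dz": -62,"rx": 0,"ry": 0,"rz": 0}

```text
clock: 3.85
tcp_pos: [0.4901, 0.1629, 0.1233]
orientation: [-2.496, -1.907, 0.002]
contact_force: [0.3, -0.2, -0.5]
grip_width: -0.0002
gripper_force: 0.0
```

Emit:
send_rows:
  deltas:
    - {"dx": -2.7,"dy": -9.6,"dz": 0,"rx": 0,"ry": 0,"rz": 0}
    - {"dx": -4.8,"dy": -17.4,"dz": 0,"rx": 0,"ry": 0,"rz": 0}
    - {"dx": -6.9,"dy": -25,"dz": 0,"rx": 0,"ry": 0,"rz": 0}
    - {"dx": -9.1,"dy": -32.8,"dz": 0,"rx": 0,"ry": 0,"rz": 0}
    - {"dx": -11.2,"dy": -40.5,"dz": 0,"rx": 0,"ry": 0,"rz": 0}

```text
clock: 4.27
tcp_pos: [0.4808, 0.1222, 0.1263]
orientation: [-2.497, -1.906, -0.009]
contact_force: [0.8, 2.7, 3.9]
grip_width: -0.0003
gripper_force: 1.7
```

Emit:
send_rows:
  deltas:
    - {"dx": -2.1,"dy": -7.7,"dz": 0,"rx": 0,"ry": 0,"rz": 0}
    - {"dx": -4,"dy": -14.5,"dz": 0,"rx": 0,"ry": 0,"rz": 0}
    - {"dx": -5.3,"dy": -19.3,"dz": 0,"rx": 0,"ry": 0,"rz": 0}
    - {"dx": -5.3,"dy": -19.3,"dz": 25,"rx": 0,"ry": 0,"rz": 0}
    - {"dx": -5.3,"dy": -19.3,"dz": 66,"rx": 0,"ry": 0,"rz": 0}

```text
clock: 4.68
tcp_pos: [0.4706, 0.0997, 0.1879]
orientation: [-2.498, -1.903, 0.014]
contact_force: [0.8, 1.2, -0.2]
grip_width: 0.0004
gripper_force: 0.0
```

Emit:
send_rows:
  deltas:
    - {"dx": 7,"dy": 25,"dz": 15,"rx": 0,"ry": 0,"rz": 0}
    - {"dx": 16,"dy": 58,"dz": 20,"rx": 0,"ry": 0,"rz": 0}
    - {"dx": 25,"dy": 91,"dz": 20,"rx": 0,"ry": 0,"rz": 0}
    - {"dx": 34,"dy": 123,"dz": 20,"rx": 0,"ry": 0,"rz": 0}
    - {"dx": 34,"dy": 123,"dz": 20,"rx": 0,"ry": 0,"rz": 0}
  jaw: 70

```text
clock: 5.1
tcp_pos: [0.5082, 0.232, 0.2103]
orientation: [-2.489, -1.914, -0.005]
contact_force: [-0.1, 1.0, 0.4]
grip_width: 0.0605
gripper_force: 0.0
```

```bash
python3 - <<'E'
from h import *
st()
C=np.array([.5085,.2235]); a=np.radians(74.4); ax=np.array([np.cos(a),np.sin(a)]); px=np.array([ax[1],-ax[0]])
t=np.array(r.get_obs()['tcp_pos'])[:2]-C; print('tcp ly,lx',t@ax,t@px)
ims=[]
for n in('wrist','side','top'):
    f,P,d,c=grab(n); Q=P.reshape(-1,3); ly=(Q[:,:2]-C)@ax; lx=(Q[:,:2]-C)@px
    for s in(1,-1):
        k=(abs(lx)<.035)&(s*ly>.115)&(s*ly<.17)&(Q[:,2]>.02)&(Q[:,2]<.16)
        if k.sum(): print(n,s,k.sum(),'z',Q[k][:,2].min(),Q[k][:,2].max(),'ly max',(s*ly[k]).max())
    g=(Q[:,2]>.138)&(Q[:,2]<.149)&(abs(ly)<.05)&(abs(lx)<.02)
    if g.sum()>20: print('grip',n,cv2.minAreaRect((Q[g][:,:2]*1000).astype(np.float32)))
    if n=='wrist': w=f
    if n=='side': s_=cv2.resize(f[130:220,180:270],(288,288))
    if n=='top': t_=cv2.resize(f[150:240,145:275],(288,200))
cv2.imwrite('pics/m3.png',np.hstack([w,np.vstack([s_,t_])[:384]]))
E
```

```text
{'clock': 5.1, 'joints': [-0.918, 0.341, 0.475, 1.898, -0.192, 0.944, -0.614], 'tcp_pos': [0.508, 0.232, 0.21], 'orientation': [-2.489, -1.914, -0.005], 'contact_force': [-0.084, 1.046, 0.417], 'grip_width': 0.061, 'gripper_force': 0.0}
tcp ly,lx 0.008087499157664158 -0.0025614155216436376
wrist 1 1316 z 0.038873495931981084 0.07354022174195535 ly max 0.15470639659950158
grip wrist ((507.3915100097656, 223.29879760742188), (82.91438293457031, 23.835189819335938), 74.27264404296875)
side -1 146 z 0.03390726912158548 0.08465667303696334 ly max 0.1598785451743137
grip side ((504.3466796875, 220.5032196044922), (81.2500991821289, 22.387624740600586), 75.65641784667969)
top 1 16 z 0.03710172898460895 0.0623477138348143 ly max 0.1571351315422616
top -1 116 z 0.03573164239599591 0.07289837403397548 ly max 0.1552948158293276
grip top ((501.8025817871094, 198.02023315429688), (28.570932388305664, 22.776737213134766), 72.15729522705078)
```

View pics/m3.png

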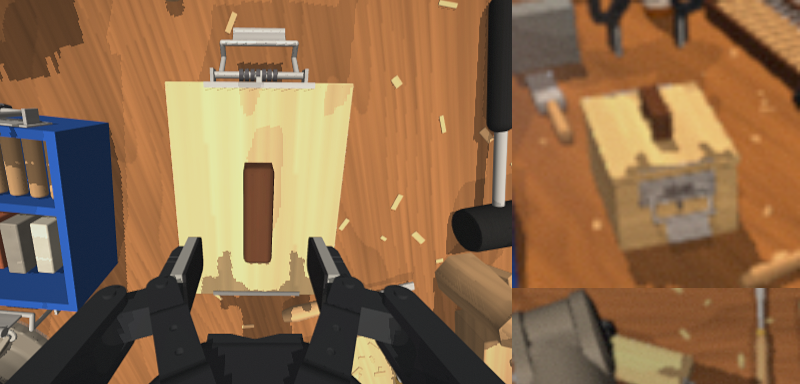

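Both clips now hang open: in the wrist view clip_a is at (258,55), beyond the lid's end, and in the side inset clip_b is folded down at (685,210). The bar is centred between the fingers at (258,213), so I'm descending to grip it.

Emit:
send_rows:
  deltas:
    - {"dx": -1,"dy": 0,"dz": -20,"rx": 0,"ry": 0,"rz": 0}
    - {"dx": -1,"dy": 0,"dz": -45,"rx": 0,"ry": 0,"rz": 0}
    - {"dx": -1,"dy": 0,"dz": -70,"rx": 0,"ry": 0,"rz": 0}
    - {"dx": -1,"dy": 0,"dz": -83,"rx": 0,"ry": 0,"rz": 0}
    - {"dx": -1,"dy": 0,"dz": -83,"rx": 0,"ry": 0,"rz": 0}

```text
clock: 5.67
tcp_pos: [0.5046, 0.2217, 0.1246]
orientation: [2.5, 1.902, -0.01]
contact_force: [-0.6, 0.7, -0.0]
grip_width: 0.0701
gripper_force: 0.0
```

Emit:
send_rows:
  deltas:
    - {"dx": 0,"dy": 0,"dz": 0,"rx": 0,"ry": 0,"rz": 0}
    - {"dx": 0,"dy": 0,"dz": 0,"rx": 0,"ry": 0,"rz": 0}
    - {"dx": 0,"dy": 0,"dz": 0,"rx": 0,"ry": 0,"rz": 0}
    - {"dx": 0,"dy": 0,"dz": 0,"rx": 0,"ry": 0,"rz": 0}
    - {"dx": 0,"dy": 0,"dz": 0,"rx": 0,"ry": 0,"rz": 0}
  jaw: 0
  newtons: 50

```text
clock: 6.08
tcp_pos: [0.508, 0.2248, 0.1288]
orientation: [2.498, 1.904, 0.005]
contact_force: [-0.4, -1.9, 5.7]
grip_width: 0.0231
gripper_force: 50.9
```

Emit:
send_rows:
  deltas:
    - {"dx": 0,"dy": 0,"dz": 6,"rx": 0,"ry": 0,"rz": 0}
    - {"dx": 0,"dy": 0,"dz": 14,"rx": 0,"ry": 0,"rz": 0}
    - {"dx": 0,"dy": 0,"dz": 24,"rx": 0,"ry": 0,"rz": 0}
    - {"dx": 0,"dy": 0,"dz": 36,"rx": 0,"ry": 0,"rz": 0}
    - {"dx": 0,"dy": 0,"dz": 50,"rx": 0,"ry": 0,"rz": 0}

```text
clock: 6.5
tcp_pos: [0.506, 0.2247, 0.1781]
orientation: [-2.497, -1.905, 0.002]
contact_force: [1.0, 0.6, -5.0]
grip_width: 0.0228
gripper_force: 49.8
```

Emit:
send_rows:
  deltas:
    - {"dx": 0,"dy": 0,"dz": 15,"rx": 0,"ry": 0,"rz": 0}
    - {"dx": 0,"dy": 0,"dz": 30,"rx": 0,"ry": 0,"rz": 0}
    - {"dx": 0,"dy": 0,"dz": 45,"rx": 0,"ry": 0,"rz": 0}
    - {"dx": 0,"dy": 0,"dz": 55,"rx": 0,"ry": 0,"rz": 0}
    - {"dx": 0,"dy": 0,"dz": 60,"rx": 0,"ry": 0,"rz": 0}

```text
clock: 6.92
tcp_pos: [0.5072, 0.225, 0.2394]
orientation: [-2.498, -1.905, -0.004]
contact_force: [0.1, -0.3, -3.6]
grip_width: 0.0232
gripper_force: 49.9
```

```bash
python3 - <<'E'
from h import *
st()
f,P,d,c=grab('top'); g,P2,d2,c2=grab('side')
cv2.imwrite('pics/m4.png',np.hstack([f[100:300,120:400],g[80:280,150:400]]))
m=((P[...,2]>.012)&(P[...,2]<.024)).astype(np.uint8); m[:,:265]=0;m[:,385:]=0;m[:140]=0;m[250:]=0
m=cv2.morphologyEx(m,cv2.MORPH_CLOSE,np.ones((7,7)));m=cv2.morphologyEx(m,cv2.MORPH_OPEN,np.ones((9,9)))
n,l,s,cc=cv2.connectedComponentsWithStats(m); k=1+np.argmax(s[1:,4]); q=P[(l==k)]; q=q[np.abs(q[:,2]-.018)<.006]
print('board',cv2.minAreaRect((q[:,:2]*1000).astype(np.float32)))
# colour contour check: corners by board mask on plane z=.018
E
```

```text
{'clock': 6.917, 'joints': [-0.931, 0.301, 0.495, 1.877, -0.169, 1.002, -0.632], 'tcp_pos': [0.507, 0.225, 0.239], 'orientation': [-2.498, -1.905, -0.004], 'contact_force': [0.088, -0.254, -3.574], 'grip_width': 0.023, 'gripper_force': 49.92}
board ((525.8802490234375, -223.02682495117188), (299.8568115234375, 304.6002197265625), 6.197281837463379)
```

View pics/m4.png

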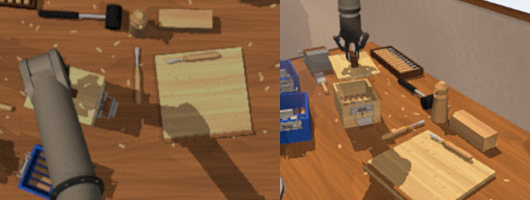

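The lid is held level above the open box, side inset at about (352,65). I'm carrying it at height to the board, centre about (526,-222) mm, with board y at 96.2°.

Emit:
send_rows:
  deltas:
    - {"dx": 0,"dy": -10,"dz": 0,"rx": 0,"ry": 0,"rz": 0.5}
    - {"dx": 1,"dy": -30,"dz": 0,"rx": 0,"ry": 0,"rz": 1.5}
    - {"dx": 2,"dy": -58,"dz": 0,"rx": 0,"ry": 0,"rz": 2.8}
    - {"dx": 4,"dy": -88,"dz": 0,"rx": 0,"ry": 0,"rz": 4.3}
    - {"dx": 5,"dy": -118,"dz": 0,"rx": 0,"ry": 0,"rz": 5.8}

```text
clock: 7.43
tcp_pos: [0.5109, 0.1047, 0.2362]
orientation: [-2.396, -2.031, 0.003]
contact_force: [0.1, 0.1, -3.5]
grip_width: 0.0231
gripper_force: 49.9
```

Emit:
send_rows:
  deltas:
    - {"dx": 1,"dy": -30,"dz": 0,"rx": 0,"ry": 0,"rz": 1.5}
    - {"dx": 3,"dy": -60,"dz": 0,"rx": 0,"ry": 0,"rz": 3}
    - {"dx": 4,"dy": -90,"dz": 0,"rx": 0,"ry": 0,"rz": 4.5}
    - {"dx": 5,"dy": -120,"dz": 0,"rx": 0,"ry": 0,"rz": 6}
    - {"dx": 7,"dy": -150,"dz": 0,"rx": 0,"ry": 0,"rz": 7.5}

```text
clock: 7.85
tcp_pos: [0.5173, -0.0456, 0.2363]
orientation: [-2.259, -2.182, 0.003]
contact_force: [0.3, -0.2, -4.3]
grip_width: 0.023
gripper_force: 49.9
```

Emit:
send_rows:
  deltas:
    - {"dx": 1,"dy": -30,"dz": 0,"rx": 0,"ry": 0,"rz": 1.5}
    - {"dx": 3,"dy": -60,"dz": 0,"rx": 0,"ry": 0,"rz": 3}
    - {"dx": 4,"dy": -90,"dz": 0,"rx": 0,"ry": 0,"rz": 4.5}
    - {"dx": 5,"dy": -120,"dz": 0,"rx": 0,"ry": 0,"rz": 6}
    - {"dx": 7,"dy": -145,"dz": 0,"rx": 0,"ry": 0,"rz": 7.3}

```text
clock: 8.27
tcp_pos: [0.5239, -0.1913, 0.2363]
orientation: [-2.117, -2.319, 0.003]
contact_force: [0.1, -0.4, -4.3]
grip_width: 0.0229
gripper_force: 49.9
```

Emit:
send_rows:
  deltas:
    - {"dx": 0,"dy": -17,"dz": 0,"rx": 0,"ry": 0,"rz": 0.8}
    - {"dx": 0,"dy": -27,"dz": 0,"rx": 0,"ry": 0,"rz": 1.2}
    - {"dx": 0,"dy": -33,"dz": 0,"rx": 0,"ry": 0,"rz": 1.2}
    - {"dx": 0,"dy": -33,"dz": 0,"rx": 0,"ry": 0,"rz": 1.2}
    - {"dx": 0,"dy": -33,"dz": 0,"rx": 0,"ry": 0,"rz": 1.2}

```text
clock: 8.68
tcp_pos: [0.5252, -0.221, 0.2366]
orientation: [-2.092, -2.341, 0.001]
contact_force: [-0.2, 0.0, -4.3]
grip_width: 0.0226
gripper_force: 49.8
```

```bash
python3 - <<'E'
from h import *
st()
M=R.from_rotvec(r.get_obs()['orientation']).as_matrix(); print('yaw',np.degrees(np.arctan2(M[1,0],M[0,0])), M[:,2])
f,P,d,c=grab('wrist'); Q=P.reshape(-1,3)
t=np.array(r.get_obs()['tcp_pos'])
k=(np.hypot(*(Q[:,:2]-t[:2]).T)<.14)&(abs(Q[:,2]-(t[2]-.02))<.01); print('lid',cv2.minAreaRect((Q[k][:,:2]*1000).astype(np.float32)),np.median(Q[k][:,2]))
k=(abs(Q[:,2]-.018)<.005)&(np.hypot(*(Q[:,:2]-[.526,-.222]).T)<.23); print('board',cv2.minAreaRect((Q[k][:,:2]*1000).astype(np.float32)))
cv2.imwrite('pics/w5.png',f)
E
```

```text
{'clock': 8.683, 'joints': [-0.185, 0.349, 0.602, 1.848, -0.23, 1.016, 0.624], 'tcp_pos': [0.525, -0.221, 0.237], 'orientation': [-2.092, -2.341, 0.001], 'contact_force': [-0.218, 0.041, -4.278], 'grip_width': 0.023, 'gripper_force': 49.848}
yaw 96.43346942200687 [-1.42807662e-03  6.58694917e-04 -9.99998763e-01]
lid ((523.6026000976562, -222.76455688476562), (154.6226806640625, 208.01548767089844), 6.216465950012207) 0.21204794669294807
board ((579.3839111328125, -109.84002685546875), (147.18800354003906, 407.8804016113281), 69.71611785888672)
```

View pics/w5.png

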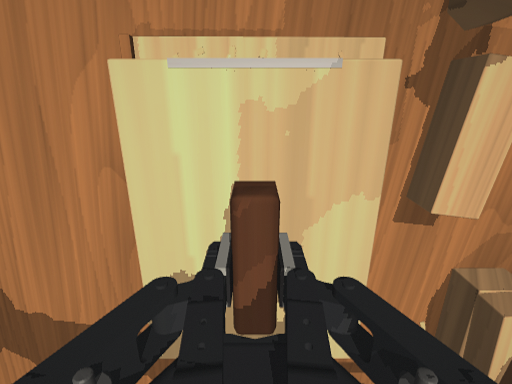

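The lid is level and centred over the board, with the far board edge parallel to the lid's edge at (258,50). I'm lowering it.

Emit:
send_rows:
  deltas:
    - {"dx": 1,"dy": 0,"dz": -15,"rx": 0,"ry": 0,"rz": 0}
    - {"dx": 2,"dy": 0,"dz": -45,"rx": 0,"ry": 0,"rz": 0}
    - {"dx": 2,"dy": 0,"dz": -80,"rx": 0,"ry": 0,"rz": 0}
    - {"dx": 2,"dy": 0,"dz": -110,"rx": 0,"ry": 0,"rz": 0}
    - {"dx": 2,"dy": 0,"dz": -130,"rx": 0,"ry": 0,"rz": 0}

```text
clock: 9.15
tcp_pos: [0.5267, -0.2188, 0.1044]
orientation: [-2.087, -2.343, 0.001]
contact_force: [-0.1, 1.5, -4.9]
grip_width: 0.0232
gripper_force: 49.8
```

Emit:
send_rows:
  deltas:
    - {"dx": 0,"dy": 0,"dz": -12,"rx": 0,"ry": 0,"rz": 0}
    - {"dx": 0,"dy": 0,"dz": -22,"rx": 0,"ry": 0,"rz": 0}
    - {"dx": 0,"dy": 0,"dz": -30,"rx": 0,"ry": 0,"rz": 0}
    - {"dx": 0,"dy": 0,"dz": -35,"rx": 0,"ry": 0,"rz": 0}
    - {"dx": 0,"dy": 0,"dz": -37,"rx": 0,"ry": 0,"rz": 0}

```text
clock: 9.57
tcp_pos: [0.5282, -0.2212, 0.0704]
orientation: [2.092, 2.343, 0.001]
contact_force: [-0.1, 0.3, -3.8]
grip_width: 0.0232
gripper_force: 49.8
```

Emit:
send_rows:
  deltas:
    - {"dx": 0,"dy": 0,"dz": -1,"rx": 0,"ry": 0,"rz": 0}
    - {"dx": 0,"dy": 0,"dz": -2,"rx": 0,"ry": 0,"rz": 0}
    - {"dx": 0,"dy": 0,"dz": -3,"rx": 0,"ry": 0,"rz": 0}
    - {"dx": 0,"dy": 0,"dz": -4,"rx": 0,"ry": 0,"rz": 0}

```text
clock: 9.9
tcp_pos: [0.5282, -0.2215, 0.0668]
orientation: [2.092, 2.342, 0.001]
contact_force: [-0.1, 0.5, -4.3]
grip_width: 0.0232
gripper_force: 49.8
```

Emit:
send_rows:
  deltas:
    - {"dx": 0,"dy": 0,"dz": -1,"rx": 0,"ry": 0,"rz": 0}
    - {"dx": 0,"dy": 0,"dz": -2,"rx": 0,"ry": 0,"rz": 0}
    - {"dx": 0,"dy": 0,"dz": -3,"rx": 0,"ry": 0,"rz": 0}
    - {"dx": 0,"dy": 0,"dz": -3,"rx": 0,"ry": 0,"rz": 0}

```text
clock: 10.23
tcp_pos: [0.5277, -0.2212, 0.0631]
orientation: [-2.093, -2.343, 0.0]
contact_force: [0.1, -0.3, -4.8]
grip_width: 0.0232
gripper_force: 49.8
```

Emit:
send_rows:
  deltas:
    - {"dx": 0,"dy": 0,"dz": -0.5,"rx": 0,"ry": 0,"rz": 0}
    - {"dx": 0,"dy": 0,"dz": -1,"rx": 0,"ry": 0,"rz": 0}
    - {"dx": 0,"dy": 0,"dz": -1,"rx": 0,"ry": 0,"rz": 0}

```text
clock: 10.48
tcp_pos: [0.5277, -0.2213, 0.0622]
orientation: [-2.093, -2.343, 0.0]
contact_force: [-0.1, -0.1, -4.0]
grip_width: 0.0236
gripper_force: 49.8
```

Emit:
send_rows:
  deltas:
    - {"dx": 0,"dy": 0,"dz": -0.5,"rx": 0,"ry": 0,"rz": 0}
    - {"dx": 0,"dy": 0,"dz": -1,"rx": 0,"ry": 0,"rz": 0}
    - {"dx": 0,"dy": 0,"dz": -1,"rx": 0,"ry": 0,"rz": 0}

```text
clock: 10.73
tcp_pos: [0.5278, -0.2214, 0.0619]
orientation: [-2.093, -2.343, -0.001]
contact_force: [-3.0, 1.9, 3.5]
grip_width: 0.0233
gripper_force: 51.0
```

Emit:
send_rows:
  deltas:
    - {"dx": 0,"dy": 0,"dz": -0.5,"rx": 0,"ry": 0,"rz": 0}
    - {"dx": 0,"dy": 0,"dz": -1,"rx": 0,"ry": 0,"rz": 0}
    - {"dx": 0,"dy": 0,"dz": -1,"rx": 0,"ry": 0,"rz": 0}

```text
clock: 10.98
tcp_pos: [0.5278, -0.2214, 0.0618]
orientation: [-2.093, -2.342, -0.002]
contact_force: [-5.5, 3.6, 14.6]
grip_width: 0.0232
gripper_force: 52.5
```

Contact at TCP z 62 mm, as predicted. I'll take off the extra press, open, and go straight up.

Emit:
send_rows:
  deltas:
    - {"dx": 0,"dy": 0,"dz": 1,"rx": 0,"ry": 0,"rz": 0}
    - {"dx": 0,"dy": 0,"dz": 1.3,"rx": 0,"ry": 0,"rz": 0}

```text
clock: 11.15
tcp_pos: [0.528, -0.2214, 0.0619]
orientation: [2.092, 2.342, 0.001]
contact_force: [-1.1, 0.2, -0.7]
grip_width: 0.0234
gripper_force: 50.3
```

Emit:
send_rows:
  deltas:
    - {"dx": 0,"dy": 0,"dz": 0,"rx": 0,"ry": 0,"rz": 0}
    - {"dx": 0,"dy": 0,"dz": 0,"rx": 0,"ry": 0,"rz": 0}
    - {"dx": 0,"dy": 0,"dz": 0,"rx": 0,"ry": 0,"rz": 0}
    - {"dx": 0,"dy": 0,"dz": 0,"rx": 0,"ry": 0,"rz": 0}
    - {"dx": 0,"dy": 0,"dz": 0,"rx": 0,"ry": 0,"rz": 0}
  jaw: 70

```text
clock: 11.57
tcp_pos: [0.5279, -0.2214, 0.0616]
orientation: [2.093, 2.343, 0.0]
contact_force: [-0.2, -0.2, -0.5]
grip_width: 0.07
gripper_force: 0.0
```

Emit:
send_rows:
  deltas:
    - {"dx": 0,"dy": 0,"dz": 10,"rx": 0,"ry": 0,"rz": 0}
    - {"dx": 0,"dy": 0,"dz": 35,"rx": 0,"ry": 0,"rz": 0}
    - {"dx": 0,"dy": 0,"dz": 70,"rx": 0,"ry": 0,"rz": 0}
    - {"dx": 0,"dy": 0,"dz": 105,"rx": 0,"ry": 0,"rz": 0}
    - {"dx": 0,"dy": 0,"dz": 140,"rx": 0,"ry": 0,"rz": 0}

```text
clock: 11.98
tcp_pos: [0.5273, -0.2215, 0.2037]
orientation: [-2.094, -2.342, 0.001]
contact_force: [1.3, 0.8, 0.6]
grip_width: 0.07
gripper_force: 0.0
```

Emit:
send_rows:
  deltas:
    - {"dx": 0,"dy": 0,"dz": 30,"rx": 0,"ry": 0,"rz": 0}
    - {"dx": 0,"dy": 0,"dz": 50,"rx": 0,"ry": 0,"rz": 0}
    - {"dx": 0,"dy": 0,"dz": 60,"rx": 0,"ry": 0,"rz": 0}
    - {"dx": 0,"dy": 0,"dz": 60,"rx": 0,"ry": 0,"rz": 0}
    - {"dx": 0,"dy": 0,"dz": 60,"rx": 0,"ry": 0,"rz": 0}

```text
clock: 12.4
tcp_pos: [0.5275, -0.221, 0.2613]
orientation: [-2.093, -2.343, -0.0]
contact_force: [-1.4, 0.5, 0.1]
grip_width: 0.0698
gripper_force: 0.0
```

```bash
python3 - <<'E'
from h import *
st()
f,P,d,c=grab('wrist'); Q=P.reshape(-1,3)
k=(abs(Q[:,2]-.038)<.006)&(np.hypot(*(Q[:,:2]-[.526,-.222]).T)<.14); print('lid',cv2.minAreaRect((Q[k][:,:2]*1000).astype(np.float32)),np.percentile(Q[k][:,2],[2,50,98]))
t,P,d,c=grab('top'); s,P2,_,_=grab('side')
C=np.array([.5085,.2235]); a=np.radians(74.4); ax=np.array([np.cos(a),np.sin(a)]); px=np.array([ax[1],-ax[0]])
for n,Q in(('top',P.reshape(-1,3)),('side',P2.reshape(-1,3))):
  ly=(Q[:,:2]-C)@ax; lx=(Q[:,:2]-C)@px
  for g in(1,-1):
    k=(abs(lx)<.035)&(g*ly>.115)&(g*ly<.17)&(Q[:,2]>.02)&(Q[:,2]<.16)
    if k.sum(): print(n,g,k.sum(),Q[k][:,2].min(),Q[k][:,2].max(),(g*ly[k]).max())
cv2.imwrite('pics/m6.png',np.hstack([t[50:300,100:420],s[80:330,120:400]]))
E
```

```text
{'clock': 12.4, 'joints': [-0.203, 0.326, 0.621, 1.818, -0.215, 1.065, 0.611], 'tcp_pos': [0.528, -0.221, 0.261], 'orientation': [-2.093, -2.343, -0.0], 'contact_force': [-1.445, 0.549, 0.088], 'grip_width': 0.07, 'gripper_force': 0.0}
lid ((555.3493041992188, -221.1841583251953), (211.2018585205078, 208.5403289794922), 6.380377769470215) [0.03545902 0.03743003 0.03935211]
top 1 90 0.03365795377312919 0.08083514198472841 0.15626421080472816
top -1 116 0.037611229230057885 0.07954905898756004 0.15500483626837827
side -1 143 0.03265017481809329 0.0825626411842143 0.1597553445008902
```

View pics/m6.png

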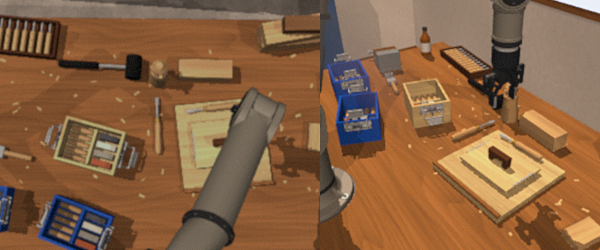

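The picture shows the lid flat and grip up in the middle of the board at (500,165). The box is open with both clips hanging, at (60,140) and (125,160), the gouges lie where they were, and the gripper is clear. I'm handing in.

```bash
python3 -c "
from bench import r
print(r.hand_in())"
```

```text
the job is handed in; nothing more can be done
None
```

The job is handed in at about 12.6 s: both clips were flipped open with the lid still seated, and the lid now lies flat and grip up in the middle of the carving board, with nothing else seen to have moved in the final pictures.

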